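# Open the fume extractor's damper and hold its fan switch on purge

## Robot

A 6-joint arm with a two-finger parallel gripper is mounted at the origin on the work surface. World frame = base frame: x ahead of the robot, y to its left, z up, the work surface at z = 0. Lengths are in m, angles in rad, forces in N, time in s.
With the tool pointing down it reaches from about 0.3 to 0.875 m from the base axis. Payload 6.4 kg.
Tool frame: the origin (TCP) lies midway between the tips of the shut fingers; the grasp point (between the pads) lies 19 mm behind it; z points along the fingers, y is the direction in which the jaws open and shut (so a half turn about z gives the same grasp; the last joint's range is limited). The gripper opens to 88 mm and grips with 3 to 60 N. Pads are 18 mm wide; open, the fingers measure 123 mm over their backs; the gripper's body (75 mm by 187 mm) begins 45 mm behind the grasp point.
Start: joints at [0.96, 0.181, 1.607, -0, 1.354, -0.206], TCP at [0.226, 0.529, 0.239] pointing down, gripper open.
Joint ranges: [-2.99, 2.99], [-0.89, 2.07], [0.3, 2.58], [-1.14, 4.28], [0, 2.63], [-3.12, 3.12]. Speed limits (rad/s): [2.57, 2.57, 3.01, 3.14, 3.14, 3.14].

## Interface

Orientations are given as a unit quaternion [x, y, z, w].
In Python, from rig import r, imaging, finder gives the robot as it stands.
- The arm moves only by the tool arm_command, never from a script. Its argument "steps" is a list that holds one entry, the list of rows, each a list of 5 numbers: the closure, from -1 (fully open) to 1 (shut), then the shift along the world's x, y, z in cm, then the turn about the world's z in rad. In form: [[[fingers, x, y, z, twist], ...]]. A call has 1 to 12 rows; each row shifts and turns the commanded pose from where the row before left it; what a row does not reach is not made up. A row lasts 1/12 s, in which the tool goes at most 41.7 mm and 7.16 degrees, less where a joint would pass 70% of its speed; a pose out of reach is approached as far as the arm can. A call with a gripper value outside its range is refused whole. The fingers move at their own pace and stop on an object; "newtons" is the grip in N (left out, the last holds). Time passes only in rows, so rows that do not move let the fingers close. It gives the time, the measured TCP pose, the force and the opening at its end, in the units of the state.
- r.get_obs(): the state, without advancing time (a new reading comes with each control period).
- imaging.get_image(name): name is "scene" or "top"; returns (picture, depth): 420x560x3 uint8, blue, green, red; 420x560 float32, m along the optical axis (not along the pixel's ray), 0 where there is no reading.
- imaging.camera_params(name): a dict with "intrinsics" (3x3 intrinsics, pixels), "k1" (the pictures are not rectified: a ray, as slopes to the right and down, at radius r is drawn at 1 + k1 r^2 times it, then the intrinsics apply), "R" (3x3) and "t" (3): a world point X has camera coordinates R X + t. Camera axes: x right, y down, z forward; pixel columns grow to the right and rows downward; lengths in m; the calibration is good to about 2 mm. A picture is of the moment at which its call begins. camera_params takes no time and is no camera call.
- r.hand_in(): hands the job in, once; it reports no verdict.
Trained networks look in the newest picture that a camera, given by its name, has taken for a name from the list of things; names that differ only in an ending like _2 or _b are one class to them, and where a whole thing is asked for, a point or a joint stands for the part that bears it (a point fixed in the world has none). Each returns a list of dicts, best first, with "confidence" (0 to 1); they miss things now and then, are a little off and sometimes report something else, mostly with a low value. They report only what shows in the picture. A call takes as long as a camera call. They do not tell look-alikes from the thing itself.
- finder.find_in(camera, thing): "uv" ([column, row] in pixels, amid what is visible of it).
- finder.regions_of(camera, thing): "pixels" (420x560 bool, what is visible of it) and "uv" ([column, row] in pixels, amid what is visible of it).
- finder.mark_of(camera, thing): "uv" ([column, row] in pixels: a listed point, or the origin of a listed thing).
The state is a dict: "clock": time; "q": joint angles; "qd": joint speeds; "joint_efforts": joint torques, N m; "ee_pos": TCP position; "tool_rot": TCP orientation; "force": force on the tool from outside, world axes, zero at the start; "wrist_torque": the same for the moment, N m; "width": opening from 0.0 (shut) to 1.0 (fully open).
Only numpy, scipy, OpenCV 4.12 (cv2) and the standard library are available. Lean on these libraries where they do the work, as an engineer would, in place of code of your own. Each camera call takes 0.05 s, during which the arm holds its last target. There are 200 camera calls.

## Task

Get the brazing-fume extractor on the bench ready for work: pull its shut-off blade straight up out of the slotted damper by the grip hem, lower it into the beige parts tray without dropping it, and let go of it lying or leaning there, not standing on its edge. Only then turn the fan switch on top of the cabinet clockwise from off, past its first two click positions, to the third one (three dots), which springs back when released, and hold it there for a couple of seconds; finish while still holding it there. Leave the wrench, tape roll and flaring bar where they lie.

Things in the scene. Friction and masses are not known exactly. Their poses are not given: they have to be found in the camera images.
- extractor: Grey steel fan cabinet, 200 (x) x 220 (y) x 150 mm high, fixed. Origin: centre of its underside; x points away from its front, y left, z up. On its left a galvanised damper frame, 146 (x) x 30 (y) x 150 mm high, middle plane at y = +160 mm, then a round bell mouth 150 mm wide and up to 154 mm high, ending at y = +221 mm. On its right a duct elbow 125 mm high reaches y = -258 mm.
- slot_mouth (a point): Centre of the slot's open top on the damper frame, 150 mm above the bench. The slot is 118 mm long (extractor x), 8 mm wide (extractor y) and 135 mm deep; the blade stands in it on the slot's floor.
- blade: Shut-off blade: plain steel sheet 112 (its x) x 3 (y) x 175 mm high (z), 0.2 to 0.4 kg, with a grip hem 70 (x) x 10 (y) x 24 mm high centred along its top edge. Origin: middle of its lower edge. At the start it stands in the slot, its x along the extractor's x, its lower edge 15 mm and its top 190 mm above the bench (40 mm out of the damper).
- blade_grip (a point): Centre of the blade's grip hem, 163 mm above the lower edge and 12 mm below the top edge.
- blade_mid (a point): Centre of the blade's sheet, 87.5 mm above its lower edge.
- tray: Beige open plastic parts tray, outside 270 (x) x 200 (y) x 75 mm high (286 x 216 over its rim), walls and floor 5 mm, 0.9 kg, empty, loose on the bench. Origin: centre of its underside, z up. The blade may lean on a wall of it, or lie flat.
- dial (a joint): Fan switch angle, rad, clockwise from above: 0 = off (stop, ring mark), 0.44 = first click (one dot), 0.88 = second click (two dots), 1.32 = third position (three dots), stop at 1.40. It stays by itself at 0, 0.44, 0.88; beyond 0.88 a spring drives it back to 0.88. Turning takes up to about 0.3 N m over the clicks, holding the third position 0.1 to 0.2 N m.
- dial_grip (a point): On the switch's vertical axis, at mid-height of its black bar handle, 178 mm above the bench. The bar is 62 mm long plus a 7 mm nose at one end, 14 mm wide and 30 mm high, its top 190.5 mm above the bench; below it a disc of 52 mm diameter, top 161.5 mm, on a grey plate 104 mm square, top 154 mm.
- dial_nose (a point): Tip of the bar handle's nose (the end with the white line), 38 mm from the axis at the same height as dial_grip; the bar lies along the line from dial_grip to here.
- wrench: Steel adjustable wrench lying flat, about 180 x 40 x 12 mm; origin near its middle.
- tape_roll: Roll of paper tape lying flat, 96 mm across, 24 mm high; origin: centre of its underside.
- flaring_bar: Perforated steel flaring bar, 200 x 28 x 14 mm, lying flat; origin: centre of its underside.
Mind the look-alikes: they are no part of the job. There is more than one size of the blade; the job needs the smallest.

How it is judged:
On the way, in this order (a step that is already met when the one before it is completed fails the run):
1. the blade is drawn up out of the slot, its lower edge clear of the damper (z of blade in the frame of extractor above 0.155 m and contact force between the fingers and blade above 0.5 N), for 0.1 s.
2. the blade, still held, has its lower edge down inside the tray, less than 45 mm above the tray's underside (x of blade in the frame of tray between -0.13 and 0.13 m and y of blade in the frame of tray between -0.095 and 0.095 m and z of blade in the frame of tray below 0.045 m and contact force between the fingers and blade above 0.5 N), for 0.05 s.
3. the blade is let go in the tray, lying or leaning (x of blade in the frame of tray between -0.13 and 0.13 m and y of blade in the frame of tray between -0.095 and 0.095 m and x of blade_mid in the frame of tray between -0.15 and 0.15 m and y of blade_mid in the frame of tray between -0.12 and 0.12 m and z of blade_mid in the frame of tray between 0 and 0.1 m and angle between blade's own z axis and vertical above 0.15 rad and contact force between the fingers and blade below 0.05 N and linear speed of blade below 0.05 m/s), for 0.2 s.
4. the gripper holds the fan switch at the third position for 1.5 s (value of joint dial above 1.2 rad and contact force between the fingers and dial above 1 N), for 1.5 s.
At the end, for the whole second after the job is handed in: The gripper still holds the fan switch at the third position (above 1.20 rad, over 1 N of contact); the blade is at rest in the tray, tilted over 0.15 rad, lower edge inside the walls, middle at most 25 mm outside them and under 100 mm above the underside, untouched by the robot (all of step 4 and x of blade in the frame of tray between -0.13 and 0.13 m and y of blade in the frame of tray between -0.095 and 0.095 m and x of blade_mid in the frame of tray between -0.15 and 0.15 m and y of blade_mid in the frame of tray between -0.12 and 0.12 m and z of blade_mid in the frame of tray between 0 and 0.1 m and angle between blade's own z axis and vertical above 0.15 rad and linear speed of blade below 0.05 m/s and contact force between the arm and blade below 0.05 N); the arm keeps its last pose, push and grip.
It fails at once if the fan was switched on before the blade was in the tray (value of joint dial above 0.3 rad and not (x of blade in the frame of tray between -0.13 and 0.13 m and y of blade in the frame of tray between -0.095 and 0.095 m and x of blade_mid in the frame of tray between -0.15 and 0.15 m and y of blade_mid in the frame of tray between -0.12 and 0.12 m and z of blade_mid in the frame of tray between 0 and 0.1 m)).
It fails at once if the adjustable wrench was moved by more than 30 mm (distance of wrench from where it was at the start of the episode above 0.03 m).
It fails at once if the roll of tape was moved by more than 30 mm (distance of tape_roll from where it was at the start of the episode above 0.03 m).
It fails at once if the flaring bar was moved by more than 30 mm (distance of flaring_bar from where it was at the start of the episode above 0.03 m).
It also fails if it takes over 64 s, if anything falls off the work surface, if the arm or the gripper's body presses on something with over 40 N, if the wrist force passes 120 N, or if a joint passes its speed limit or range.

## Working session

There is one attempt and no reset: what is moved stays moved. The work goes in short steps, Python scripts to look and compute and a tool call to move; the robot and the scene stay as the last step left them, time stands still between calls to the robot, and variables do not carry over. Pictures are saved under pics/ and viewed, about 8 in all and at most 12, crops included, and the job is handed in when it is done.

Besides the shell and the picture viewer there is one more tool, called after "Request:" as a command line: name --argument value ..., lists and objects as JSON in quotes. arm_command: Moves the arm, as the interface text tells. Its arguments: {"type":"object","properties":{"steps":{"type":"array"},"newtons":{"type":"number"}},"required":["steps"]}

```bash
ls; mkdir -p pics
cat > h.py <<'E'
import numpy as np, cv2
from rig import r, imaging, finder
def ray(cam,uv):
    p=imaging.camera_params(cam);K=np.array(p["intrinsics"]);k=p["k1"]
    d=np.array([(uv[0]-K[0,2])/K[0,0],(uv[1]-K[1,2])/K[1,1]]);s=d.copy()
    for _ in range(30): s=d/(1+k*(s@s))
    R=np.array(p["R"]);t=np.array(p["t"])
    return -R.T@t, R.T@np.array([s[0],s[1],1.])
def atz(cam,uv,z):
    c,d=ray(cam,uv); return c+d*(z-c[2])/d[2]
def atd(cam,uv,depth):
    c,d=ray(cam,uv); return c+d*depth
def proj(cam,X):
    p=imaging.camera_params(cam);K=np.array(p["intrinsics"])
    c=np.array(p["R"])@X+np.array(p["t"]);s=c[:2]/c[2];s=s*(1+p["k1"]*(s@s))
    return K[:2,:2]@s+K[:2,2]
def cloud(cam,depth):
    p=imaging.camera_params(cam);K=np.array(p["intrinsics"]);k=p["k1"]
    v,u=np.mgrid[0:420,0:560];d=np.stack([(u-K[0,2])/K[0,0],(v-K[1,2])/K[1,1]],-1);s=d.copy()
    for _ in range(30): s=d/(1+k*(s**2).sum(-1,keepdims=True))
    c=np.concatenate([s,np.ones((420,560,1))],-1)*depth[...,None]
    return (c-np.array(p["t"]))@np.array(p["R"])
E
cat > a.py <<'E'
from h import *
np.set_printoptions(precision=4,suppress=True)
ims={}
for c in("scene","top"):
    im,d=imaging.get_image(c);cv2.imwrite(f"pics/{c}0.png",im);np.save(f"{c}0.npy",d);ims[c]=im
    p=imaging.camera_params(c);print(c,-np.array(p["R"]).T@np.array(p["t"]))
Z=dict(extractor=0,slot_mouth=.15,blade_grip=.178,tray=0,dial_grip=.178,dial_nose=.178,wrench=.006,tape_roll=0,flaring_bar=0,blade=.015)
for n,z in Z.items():
    for c in("scene","top"):
        for o in finder.mark_of(c,n)[:4]:
            print(n,c,round(o["confidence"],2),np.array(o["uv"]),atz(c,o["uv"],z))
cv2.imwrite("pics/both0.png",ims["scene"])
E
python3 a.py
```

```text
pics
scene [1.2531 0.6624 0.9766]
top [0.3716 0.0014 0.9938]
extractor scene 0.69 [203.5 246.7] [ 0.6548 -0.1839  0.    ]
extractor scene 0.44 [250.2 324.3] [0.7732 0.1417 0.    ]
slot_mouth scene 0.62 [246.6 228.3] [ 0.6135 -0.0167  0.15  ]
slot_mouth top 0.67 [285.9 152. ] [ 0.6144 -0.0323  0.15  ]
blade_grip scene 0.95 [425.  190.7] [0.1467 0.3045 0.178 ]
blade_grip scene 0.77 [214.  141.8] [ 0.3699 -0.4185  0.178 ]
blade_grip scene 0.52 [244.6 221. ] [ 0.6164 -0.02    0.178 ]
blade_grip top 0.94 [ 96.9 331.3] [0.2152 0.3489 0.178 ]
blade_grip top 0.82 [452.6 244.9] [ 0.4153 -0.3945  0.178 ]
blade_grip top 0.52 [286.6 149.4] [ 0.6122 -0.0325  0.178 ]
blade_grip top 0.22 [335.9 255.3] [ 0.387  -0.1418  0.178 ]
tray scene 0.56 [359.9 294.7] [0.4906 0.3115 0.    ]
tray top 0.62 [149.8 205.5] [0.504  0.3104 0.    ]
dial_grip scene 0.78 [195.  196.7] [ 0.6339 -0.2164  0.178 ]
dial_grip scene 0.65 [261.7 211. ] [ 0.551  -0.0134  0.178 ]
dial_grip top 0.91 [372.8 146.3] [ 0.6263 -0.2213  0.178 ]
dial_nose scene 0.77 [194.  208.7] [ 0.6744 -0.1735  0.178 ]
dial_nose top 0.81 [358.1 132. ] [ 0.6576 -0.1889  0.178 ]
wrench scene 0.62 [261.  211.4] [ 0.4031 -0.1594  0.006 ]
wrench top 0.6 [332.5 255.1] [ 0.3906 -0.1633  0.006 ]
tape_roll scene 0.93 [310.1 235.6] [0.3844 0.048  0.    ]
tape_roll top 0.89 [242.3 247.1] [0.4044 0.0666 0.    ]
flaring_bar top 0.6 [218.6 107.9] [0.7738 0.1453 0.    ]
blade scene 0.95 [219.1 193.3] [ 0.4348 -0.3432  0.015 ]
blade scene 0.82 [410. 247.] [0.2318 0.3322 0.015 ]
blade top 0.97 [139.7 314.9] [0.2284 0.3133 0.015 ]
blade top 0.77 [284.5 164.9] [ 0.6187 -0.0349  0.015 ]
blade top 0.63 [408.3 247.4] [ 0.4148 -0.3564  0.015 ]
blade top 0.54 [287.1 152.3] [ 0.6525 -0.0408  0.015 ]
```

View pics/scene0.png

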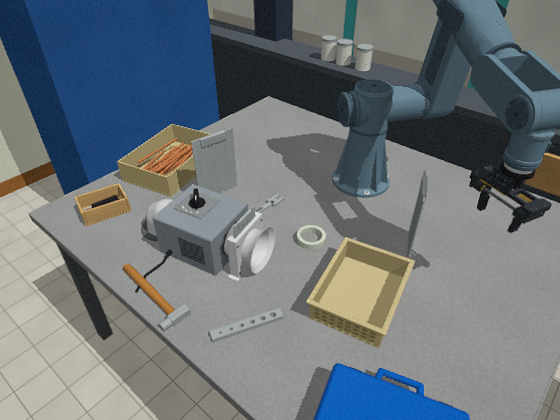

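View pics/top0.png

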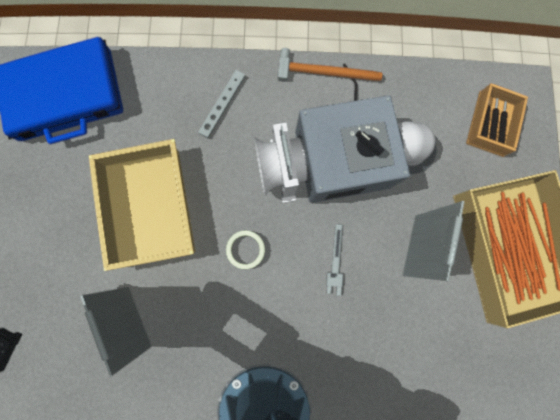

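The scene view shows the extractor at (205,235) with the blade standing in its damper at (245,225), and the tray at (360,290). Two larger look-alike blades stand at (420,215) and (215,160). The top view agrees: damper at (286,155), dial at (370,143), tray at (142,205). Next I'll refine the poses from depth and zoom in.

```bash
cat > b.py <<'E'
from h import *
np.set_printoptions(precision=4,suppress=True)
for c in("scene","top"):
    im=cv2.imread(f"pics/{c}0.png");P=cloud(c,np.load(f"{c}0.npy"))
    near=lambda x0,x1,y0,y1,z0,z1:(P[...,0]>x0)&(P[...,0]<x1)&(P[...,1]>y0)&(P[...,1]<y1)&(P[...,2]>z0)&(P[...,2]<z1)
    def rect(n,m,um=1):
        pts=(P[m][:,:2]*1000).astype(np.float32)
        if len(pts)<8: print(c,n,len(pts));return
        (a,b),wh,an=cv2.minAreaRect(pts);print(c,n,len(pts),"c",a,b,"wh",wh,"ang",an,"z",np.median(P[m][:,2]))
    rect("blade top",near(.5,.75,-.09,.03,.160,.2))
    rect("cab top",near(.4,.85,-.35,-.03,.142,.158))
    rect("dialbar",near(.55,.72,-.28,-.13,.180,.2))
    rect("tray rim",near(.3,.75,.15,.5,.066,.083))
    rect("tray floor",near(.3,.75,.15,.5,.001,.012))
t=cv2.imread("pics/top0.png")[80:210,245:445];s=cv2.imread("pics/scene0.png")[165:285,135:295]
cv2.imwrite("pics/z.png",np.vstack([cv2.resize(t,(600,390),interpolation=2)]))
cv2.imwrite("pics/z2.png",cv2.resize(s,(640,480),interpolation=2))
E
python3 b.py
```

```text
scene blade top 216 c 609.38330078125 -28.205900192260742 wh (115.88668823242188, 10.490738868713379) ang 13.275982856750488 z 0.1820163809684615
scene cab top 2921 c 638.6077880859375 -154.56639099121094 wh (201.60133361816406, 284.913818359375) ang 12.08169174194336 z 0.15095899790916098
scene dialbar 76 c 636.6387329101562 -210.53125 wh (71.55746459960938, 13.815814971923828) ang 50.970760345458984 z 0.19013687338844393
scene tray rim 1796 c 567.5892333984375 334.4103698730469 wh (441.152587890625, 231.28836059570312) ang 15.96135425567627 z 0.07472059019862712
scene tray floor 5898 c 525.0594482421875 324.88421630859375 wh (349.65728759765625, 449.52783203125) ang 89.98928833007812 z 0.004474800364703811
top blade top 216 c 609.2607421875 -31.643030166625977 wh (112.22990417480469, 10.096124649047852) ang 12.656696319580078 z 0.1892216020628485
top cab top 7854 c 636.1829223632812 -155.30926513671875 wh (200.30908203125, 282.1617431640625) ang 12.047065734863281 z 0.15071941359064273
top dialbar 237 c 635.1580810546875 -212.5223388671875 wh (70.697021484375, 14.92068099975586) ang 50.141754150390625 z 0.18977754376699577
top tray rim 2584 c 566.9706420898438 333.34564208984375 wh (440.2876281738281, 232.38458251953125) ang 16.381608963012695 z 0.07441009178395702
top tray floor 10131 c 524.9765625 324.93463134765625 wh (449.7603454589844, 349.6551208496094) ang 0.04630829021334648 z 0.00403522441575569
```

View pics/z.png

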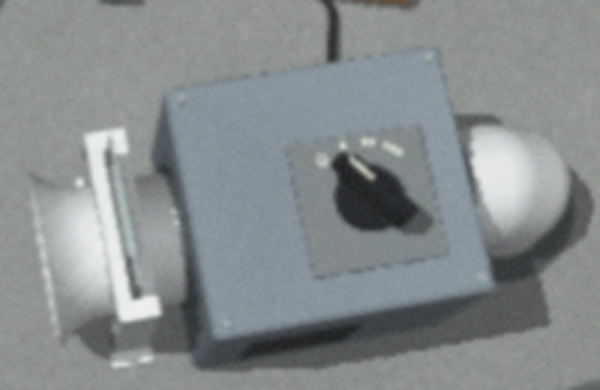

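View pics/z2.png

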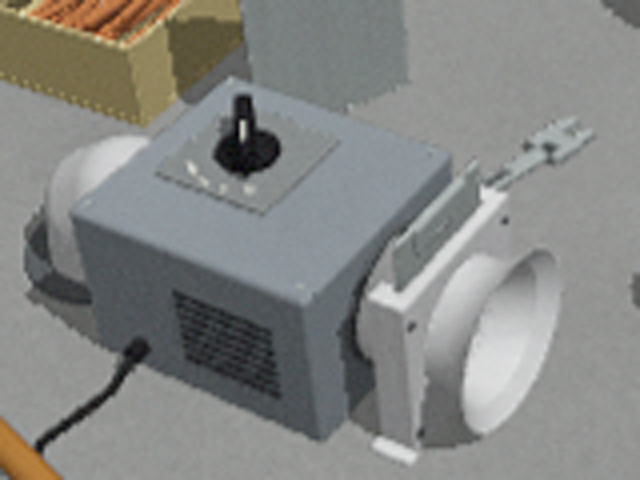

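The zooms show the blade hem in the damper, with its axis about 12.5° from world x, and the dial nose pointing to the ring mark (off). I still need the tray yaw and the tool yaw.

```bash
cat > c.py <<'E'
from h import *
from scipy.spatial.transform import Rotation as Ro
np.set_printoptions(precision=4,suppress=True)
o=r.get_obs();print(o["clock"],o["ee_pos"],o["force"],o["width"]);print(Ro.from_quat(o["tool_rot"]).as_matrix())
for c in("scene","top"):
    im,d=imaging.get_image(c);P=cloud(c,d)
    g=finder.regions_of(c,"tray")[:1]
    for x in g:
        m=x["pixels"]&(P[...,2]>.069)&(P[...,2]<.085);pts=(P[m][:,:2]*1000).astype(np.float32)
        print(c,x["confidence"],cv2.minAreaRect(pts))
E
python3 c.py
```

```text
1.1 [0.2265 0.5285 0.2387] [0.0511 0.2168 0.0554] 1.0011294511319098
[[-0.9192  0.3938  0.    ]
 [ 0.3938  0.9192  0.    ]
 [-0.      0.     -1.    ]]
scene 0.66 ((499.5151672363281, 315.8638916015625), (290.77557373046875, 216.30340576171875), 13.076882362365723)
top 0.97 ((499.2325439453125, 313.3249206542969), (287.85784912109375, 217.1058349609375), 12.833613395690918)
```

Request:
arm_command --steps '[[[-1,3.5,-1.5,1.5,0.05],[-1,3.5,-1.5,1.5,0.05],[-1,3.5,-1.5,1.5,0.05],[-1,3.5,-1.5,1.5,0.05],[-1,3.5,-1.5,1.5,0.05],[-1,3.5,-1.5,1.5,0.05],[-1,1.5,-3.7,0,0.055],[-1,1.5,-3.7,0,0.055],[-1,1.5,-3.7,0,0.055],[-1,1.5,-3.7,0,0.055],[-1,1.5,-3.7,0,0.055],[-1,1.5,-3.7,0,0.05]]]' --newtons 30

```text
clock: 2.3
ee_pos: [0.5268, 0.2147, 0.3289]
tool_rot: [-0.111, 0.994, 0.0, 0.0]
force: [1.1, 0.8, -0.8]
width: 0.998
```

Request:
arm_command --steps '[[[-1,1.2,-3.5,0,0],[-1,1.2,-3.5,0,0],[-1,1.2,-3.5,0,0],[-1,1.2,-3.5,0,0],[-1,1.2,-3.5,0,0],[-1,1.2,-3.5,-1.5,0],[-1,1.1,-3.5,-3.5,0],[-1,0,0,-3,0],[-1,0,0,0,0],[-1,0,0,0,0]]]'

```text
clock: 3.13
ee_pos: [0.6063, -0.0221, 0.2533]
tool_rot: [-0.11, 0.994, 0.001, -0.002]
force: [0.1, 0.3, 0.6]
width: 0.998
```

```bash
cat > d.py <<'E'
from h import *
import sys
n=sys.argv[1];box=[int(a) for a in sys.argv[2:6]];c=sys.argv[6]
np.set_printoptions(precision=4,suppress=True)
im,d=imaging.get_image(c);P=cloud(c,d)
o=r.get_obs();print(o["clock"],o["ee_pos"],o["force"],o["width"],o["q"])
a,b,e,f=box;cv2.imwrite(f"pics/{n}.png",cv2.resize(im[b:f,a:e],None,fx=4,fy=4,interpolation=2))
E
python3 d.py z3 190 120 330 230 scene
```

```text
3.1833 [ 0.6075 -0.0217  0.2556] [-0.446  0.606  0.481] 0.9983689479222104 [-0.2309  0.2398  1.5023  0.0003  1.3999 -2.0223]
```

View pics/z3.png

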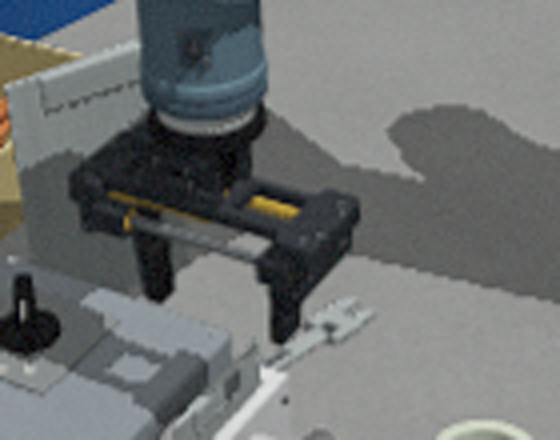

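Request:
arm_command --steps '[[[-1,0.2,-0.8,0,0],[-1,0,0,-2,0],[-1,0,0,-3,0],[-1,0,0,-3,0],[-1,0,0,-0.8,0],[-1,0,0,0,0],[-1,0,0,0,0]]]'

```text
clock: 3.77
ee_pos: [0.6105, -0.0301, 0.169]
tool_rot: [-0.11, 0.994, -0.0, 0.001]
force: [0.1, -0.0, 1.2]
width: 0.999
```

Request:
arm_command --steps '[[[-1,0,0,-0.3,0],[1,0,0,0,0],[1,0,0,0,0],[1,0,0,0,0],[1,0,0,0,0],[1,0,0,0,0],[1,0,0,0,0],[1,0,0,0,0],[1,0,0,0,0],[1,0,0,0,0]]]'

```text
clock: 4.6
ee_pos: [0.6095, -0.0302, 0.1639]
tool_rot: [-0.11, 0.994, 0.0, -0.0]
force: [-0.7, 0.5, -0.2]
width: 0.347
```

Request:
arm_command --steps '[[[1,0,0,0,0],[1,0,0,0,0],[1,0,0,0,0],[1,0,0,0,0],[1,0,0,0,0],[1,0,0,0,0]]]'

```text
clock: 5.1
ee_pos: [0.6095, -0.0301, 0.164]
tool_rot: [-0.11, 0.994, 0.0, -0.0]
force: [0.0, -0.3, 0.1]
width: 0.111
```

Request:
arm_command --steps '[[[1,0,0,0,0],[1,0,0,0.5,0],[1,0,0,1,0],[1,0,0,1.5,0],[1,0,0,1.5,0],[1,0,0,1.5,0],[1,0,0,1.5,0],[1,0,0,1.5,0],[1,0,0,1.5,0],[1,0,0,1.5,0],[1,0,0,1.5,0],[1,0,0,1.5,0]]]'

```text
clock: 6.1
ee_pos: [0.6093, -0.0303, 0.3154]
tool_rot: [-0.11, 0.994, -0.0, 0.0]
force: [0.1, 0.4, -2.4]
width: 0.111
```

Request:
arm_command --steps '[[[1,0,0,1.5,0],[1,0,0,1,0],[1,0,0,0,0],[1,0,0,0,0]]]'

```text
clock: 6.43
ee_pos: [0.6096, -0.0303, 0.3395]
tool_rot: [-0.11, 0.994, -0.0, 0.001]
force: [-0.3, 0.3, -2.9]
width: 0.111
```

```bash
python3 d.py z4 180 90 340 240 scene
python3 - <<'E'
from h import *
im,d=imaging.get_image("top")
for c in("scene","top"):
    for x in finder.regions_of(c,"tray")[:1]:
        P=cloud(c,imaging.get_image(c)[1]);m=x["pixels"]&(P[...,2]>.069)&(P[...,2]<.085)
        print(cv2.minAreaRect((P[m][:,:2]*1000).astype(np.float32)))
E
```

```text
6.4833 [ 0.6092 -0.0302  0.3384] [-0.1231  0.0011 -2.9397] 0.10877805810249774 [-0.2438  0.1965  1.3895 -0.      1.5564 -2.0347]
((499.9419860839844, 315.50103759765625), (292.0305480957031, 218.54409790039062), 12.863988876342773)
((499.515869140625, 313.39984130859375), (285.3290710449219, 217.54043579101562), 12.930912971496582)
```

View pics/z4.png

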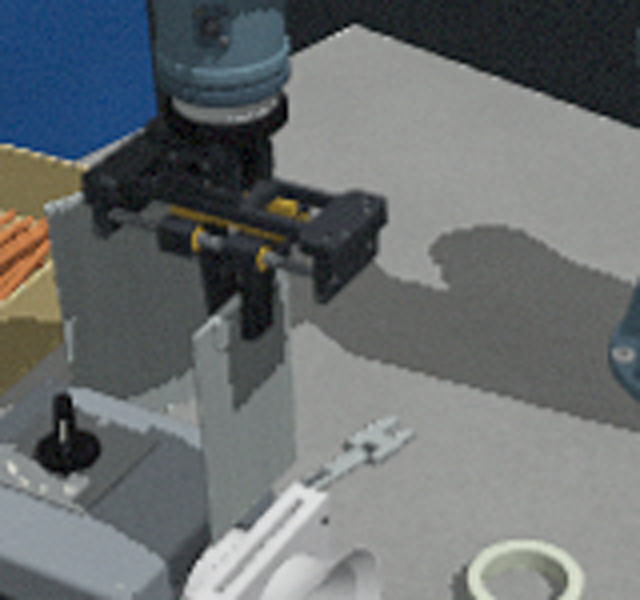

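Request:
arm_command --steps '[[[1,-0.4,1.2,0,0],[1,-0.9,2.6,0,0],[1,-1,3,0,0],[1,-1,3,0,0],[1,-1,3,0,0],[1,-1,3,0,0],[1,-1,3,0,0],[1,-1,3,0,0],[1,-1,3,0,0],[1,-0.8,2.1,0,0],[1,-0.4,1.2,0,0],[1,0,0,0,0]]]'

```text
clock: 7.73
ee_pos: [0.513, 0.2535, 0.339]
tool_rot: [-0.112, 0.994, 0.0, -0.0]
force: [-0.5, 0.1, -2.9]
width: 0.108
```

Request:
arm_command --steps '[[[1,0,0,0,0],[1,0,0,-1.4,0],[1,0,0,-2,0],[1,0,0,-2,0],[1,0,0,-2,0],[1,0,0,-2,0],[1,0,0,-2,0],[1,0,0,-2,0],[1,0,0,-1.5,0],[1,0,0,-1,0],[1,0,0,0,0],[1,0,0,0,0]]]'

```text
clock: 8.73
ee_pos: [0.5148, 0.2499, 0.1799]
tool_rot: [-0.109, 0.994, -0.0, -0.0]
force: [1.0, 1.0, -2.4]
width: 0.11
```

```bash
python3 d.py z5 290 150 430 290 scene
```

```text
8.7833 [0.5154 0.2503 0.1808] [ 0.012   0.9499 -2.1494] 0.10930751365483993 [ 0.2451  0.2331  1.6674 -0.0002  1.2399 -1.5449]
```

View pics/z5.png

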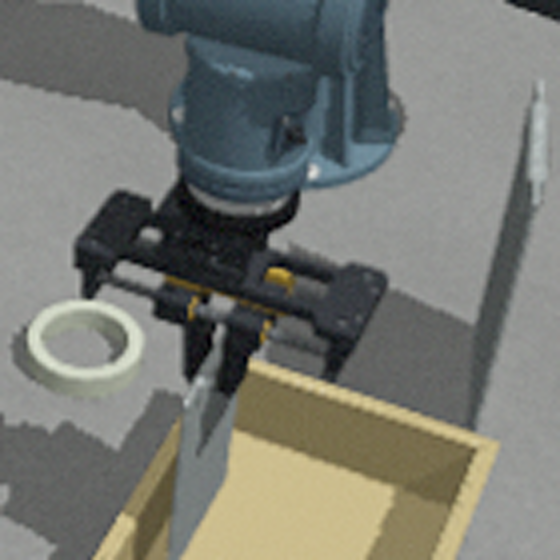

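The blade is inside the tray near its -y wall (crop (200,470)) and upright. I'll lower it to the floor.

Request:
arm_command --steps '[[[1,0,0,-1,0],[1,0,0,-0.8,0],[1,0,0,-0.4,0],[1,0,0,-0.2,0],[1,0,0,0,0],[1,0,0,0,0],[1,0,0,0,0]]]'

```text
clock: 9.37
ee_pos: [0.5147, 0.2509, 0.1563]
tool_rot: [-0.11, 0.994, 0.0, 0.0]
force: [0.9, 0.1, -2.7]
width: 0.115
```

Request:
arm_command --steps '[[[1,0,0,-0.1,0],[1,0,0,-0.1,0],[1,0,0,0,0],[1,0,0,0,0]]]'

```text
clock: 9.7
ee_pos: [0.5145, 0.2508, 0.154]
tool_rot: [-0.11, 0.994, -0.0, 0.0]
force: [0.3, -0.2, -1.9]
width: 0.107
```

Request:
arm_command --steps '[[[1,0,0,-0.1,0],[1,0,0,0,0],[1,0,0,0,0],[1,0,0,0,0]]]'

```text
clock: 10.03
ee_pos: [0.5149, 0.2509, 0.1539]
tool_rot: [-0.11, 0.994, 0.0, 0.001]
force: [-2.1, -0.6, 5.6]
width: 0.111
```

Floor contact (+5.6 N). I'll open, then push the top toward the -y wall.

Request:
arm_command --steps '[[[-1,0,0,0,0],[-1,0,0,0,0],[-1,0,0,0,0],[-1,0,0,0,0],[-1,0,0,0,0],[-1,0,0,0,0],[-1,0,0,0,0],[-1,0,0,0,0],[-1,0,0,0,0],[-1,0,0,0,0]]]'

```text
clock: 10.87
ee_pos: [0.5145, 0.2508, 0.1529]
tool_rot: [-0.11, 0.994, 0.0, 0.0]
force: [-0.1, 0.7, 0.2]
width: 0.842
```

```bash
python3 d.py z6 290 150 430 290 scene
```

```text
10.9167 [0.5145 0.2508 0.153 ] [-0.1673 -0.5486  1.2351] 0.889150673250875 [ 0.2462  0.2655  1.6889  0.      1.1872 -1.5447]
```

View pics/z6.png

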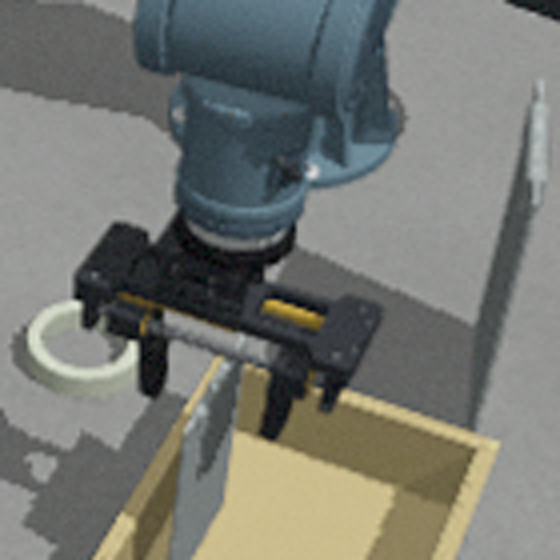

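It stands free and upright between the fingers. I'll narrow the jaws and walk it over gently.

Request:
arm_command --steps '[[[0.2,0,0,0,0],[0.2,0,0,0,0],[0.2,0,0,0,0],[0.2,0,0,0,0],[0.2,0,0,0,0],[0.2,0,0,0,0],[0.2,0,0,0,0],[0.2,0,0,0,0],[0.2,0,0,0,0]]]'

```text
clock: 11.67
ee_pos: [0.5145, 0.2508, 0.1529]
tool_rot: [-0.11, 0.994, -0.0, -0.0]
force: [0.6, -0.2, -0.3]
width: 0.398
```

Request:
arm_command --steps '[[[0.2,0.1,-0.5,0,0],[0.2,0.1,-0.5,0,0],[0.2,0.1,-0.5,0,0],[0.2,0.1,-0.5,0,0],[0.2,0.1,-0.5,0,0],[0.2,0.1,-0.5,0,0],[0.2,0.1,-0.5,0,0],[0.2,0.1,-0.5,0,0],[0.2,0.1,-0.5,0,0],[0.2,0.1,-0.5,0,0],[0.2,0.1,-0.5,0,0],[0.2,0.1,-0.5,0,0]]]'

```text
clock: 12.67
ee_pos: [0.5266, 0.1903, 0.153]
tool_rot: [-0.11, 0.994, 0.0, 0.0]
force: [-0.5, -0.0, 0.4]
width: 0.402
```

```bash
python3 d.py z7 290 150 430 290 scene
```

```text
12.7167 [0.5268 0.1896 0.153 ] [-0.0519 -1.1845 -0.0754] 0.40054208604280783 [ 0.1337  0.2396  1.7211 -0.0005  1.1808 -1.6567]
```

View pics/z7.png

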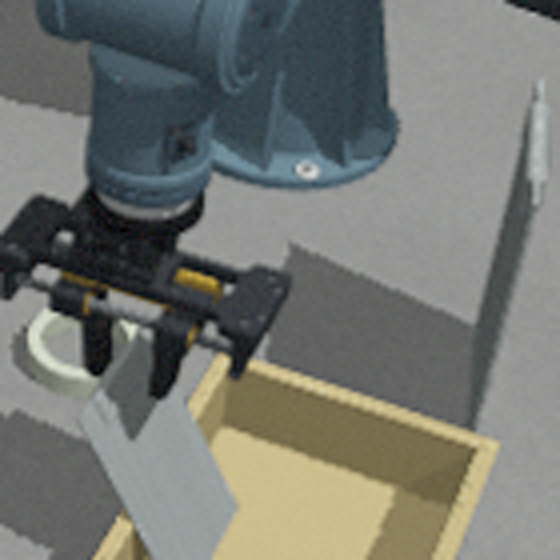

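The blade now leans over the -y wall at (150,450) in the crop. I'll open and lift clear.

Request:
arm_command --steps '[[[-1,0,0,0,0],[-1,0,0,0,0],[-1,0,0,0,0],[-1,0,0,0,0],[-1,0,0,0,0],[-1,0,0,0,0],[-1,0,0,0,0],[-1,0,0,0,0],[-1,0,0,1,0],[-1,0,0,2,0],[-1,0,0,3,0],[-1,0,0,3,0]]]'

```text
clock: 13.72
ee_pos: [0.5258, 0.1907, 0.2439]
tool_rot: [-0.11, 0.994, -0.0, -0.001]
force: [0.9, -0.2, 0.6]
width: 1.002
```

Request:
arm_command --steps '[[[-1,0,0,3,0],[-1,0,0,3,0],[-1,0,0,0,0],[-1,0.6,-3,0,-0.11],[-1,0.6,-3,0,-0.11],[-1,0.6,-3,0,-0.11],[-1,0.6,-3,0,-0.11],[-1,0.6,-3,0,-0.11],[-1,0,0,0,-0.11],[-1,0,0,0,-0.11],[-1,0,0,0,-0.11],[-1,0,0,0,-0.11]]]'

```text
clock: 14.72
ee_pos: [0.5564, 0.0404, 0.3033]
tool_rot: [0.378, 0.926, 0.0, 0.0]
force: [0.9, 0.5, 0.0]
width: 0.998
```

```bash
cat > e.py <<'E'
from h import *
np.set_printoptions(precision=4,suppress=True)
o=r.get_obs();print(o["clock"],o["ee_pos"],o["width"])
for c in("scene","top"):
    im,d=imaging.get_image(c);P=cloud(c,d);cv2.imwrite(f"pics/{c}1.png",im)
    tp=finder.regions_of(c,"tray")[:1]
    for x in tp:
        m=x["pixels"]&(P[...,2]>.069)&(P[...,2]<.085);print(c,"tray",cv2.minAreaRect((P[m][:,:2]*1000).astype(np.float32)))
    for x in finder.regions_of(c,"blade"):
        m=x["pixels"]&(d>0);Q=P[m]
        if len(Q)<20: continue
        q=np.median(Q,0);n=np.linalg.svd(Q-Q.mean(0),full_matrices=False)[2][2]
        print(c,"blade",round(x["confidence"],2),x["uv"],q,"n",n,"min",np.percentile(Q,2,0),"max",np.percentile(Q,98,0))
a=cv2.imread("pics/scene1.png")[200:360,270:430];b=cv2.imread("pics/top1.png")[110:270,80:240]
cv2.imwrite("pics/z8.png",cv2.resize(np.hstack([a,b]),(800,400),interpolation=2))
E
python3 e.py
```

```text
14.7167 [0.5564 0.0404 0.3033] 0.9981494613208753
scene tray ((498.9959716796875, 315.9686584472656), (290.6705322265625, 217.19992065429688), 12.498494148254395)
scene blade 0.94 [345.1, 281.0] [0.5133 0.2666 0.0521] n [-0.1459  0.481   0.8645] min [0.4522 0.1926 0.0097] max [0.5696 0.3411 0.0965]
scene blade 0.89 [214.6, 160.9] [ 0.4191 -0.361   0.1428] n [-0.0286  0.9967 -0.076 ] min [ 0.3428 -0.4058  0.0032] max [ 0.4974 -0.343   0.2513]
scene blade 0.81 [419.3, 213.0] [0.2509 0.3323 0.1583] n [-0.4249  0.9051 -0.0141] min [0.1638 0.2911 0.0139] max [0.2965 0.3566 0.2543]
top tray ((490.0517272949219, 352.7203063964844), (286.8241271972656, 139.56744384765625), 11.684161186218262)
top blade 0.83 [433.7, 241.1] [ 0.419  -0.3611  0.1597] n [ 0.2393  0.9708 -0.0143] min [ 0.3459 -0.3798  0.0089] max [ 0.4963 -0.3446  0.253 ]
top blade 0.73 [184.6, 187.9] [0.5332 0.2023 0.0937] n [ 0.0847 -0.9772 -0.1945] min [0.5118 0.1895 0.0752] max [0.565  0.2144 0.0991]
top blade 0.66 [98.4, 306.2] [0.266  0.3382 0.2088] n [-0.3151  0.9409  0.1241] min [0.2168 0.3147 0.0742] max [0.2945 0.3519 0.253 ]
top blade 0.65 [355.5, 147.5] [ 0.6334 -0.1887  0.1499] n [ 0.2122  0.1603 -0.964 ] min [ 0.5305 -0.391   0.0056] max [ 0.7391 -0.0453  0.1837]
```

View pics/z8.png

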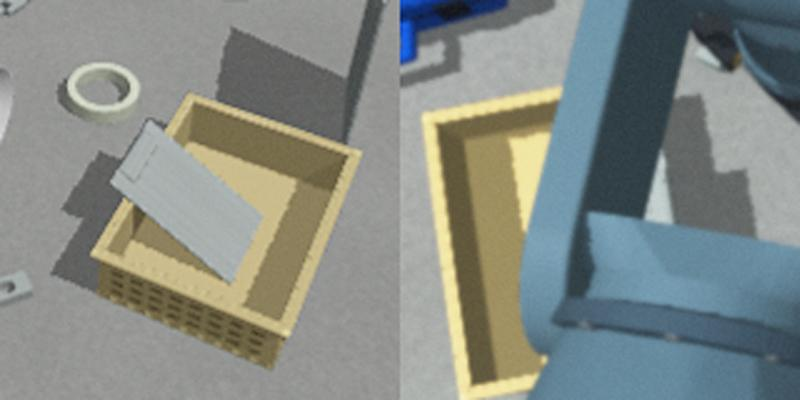

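The blade lies in the tray, lower edge on the floor at (245,245) and top over the wall at (130,160). It is tilted about 60° with its middle at (0.513, 0.267, 0.052). On to the dial.

Request:
arm_command --steps '[[[-1,0.8,-2.5,0,-0.12],[-1,0.8,-2.5,0,-0.12],[-1,0.8,-2.5,0,-0.12],[-1,0.8,-2.5,0,-0.12],[-1,0.8,-2.5,0,-0.12],[-1,0.8,-2.5,0,-0.12],[-1,0.8,-2.5,0,-0.12],[-1,0.8,-2.5,0,-0.12],[-1,0.8,-2.5,0,-0.12],[-1,0.5,-2.5,0,-0.12],[-1,0,-0.5,0,-0.12],[-1,0,0,0,-0.12]]]' --newtons 60

```text
clock: 16.02
ee_pos: [0.6334, -0.2165, 0.3023]
tool_rot: [0.895, 0.446, -0.0, -0.0]
force: [-0.1, 0.8, -0.2]
width: 1.003
```

Request:
arm_command --steps '[[[-1,0,0,0,-0.04],[-1,0,0,0,0],[-1,0,0,0,0]]]'

```text
clock: 16.27
ee_pos: [0.6335, -0.2141, 0.3029]
tool_rot: [0.902, 0.433, -0.0, -0.0]
force: [0.5, 0.7, 0.4]
width: 1.003
```

```bash
cat > f.py <<'E'
from h import *
from scipy.spatial.transform import Rotation as Ro
np.set_printoptions(precision=4,suppress=True)
o=r.get_obs();y=Ro.from_quat(o["tool_rot"]).as_matrix()[:,1];print(o["clock"],o["ee_pos"],o["width"],"jaw deg",np.degrees(np.arctan2(y[1],y[0])),o["q"],o["force"],o["wrist_torque"])
im,d=imaging.get_image("scene");P=cloud("scene",d);cv2.imwrite("pics/s2.png",im)
for n in("dial_grip","dial_nose"):
    for x in finder.mark_of("scene",n)[:2]: print(n,round(x["confidence"],2),x["uv"],atz("scene",x["uv"],.178))
m=(abs(P[...,0]-.633)<.06)&(abs(P[...,1]+.2145)<.06)&(P[...,2]>.181)&(P[...,2]<.2)
if m.sum()>10:print(m.sum(),cv2.minAreaRect((P[m][:,:2]*1000).astype(np.float32)))
u,v=proj("scene",np.array([.633,-.2145,.18])).astype(int);print(u,v)
cv2.imwrite("pics/z9.png",cv2.resize(im[v-60:v+60,u-70:u+70],None,fx=5,fy=5,interpolation=2))
E
python3 f.py
```

```text
16.2667 [ 0.6335 -0.2141  0.3029] 1.003041147506608 jaw deg -38.73686306792567 [-0.5031  0.3464  1.2747  0.      1.5208  0.173 ] [0.5136 0.707  0.4449] [-0.0695  0.0634  0.0152]
dial_grip 0.56 [199.3, 201.0] [ 0.6395 -0.1899  0.178 ]
dial_nose 0.65 [194.4, 208.0] [ 0.6715 -0.1751  0.178 ]
73 ((637.133056640625, -210.1608428955078), (70.65969848632812, 12.99489688873291), 49.901222229003906)
195 196
```

View pics/z9.png

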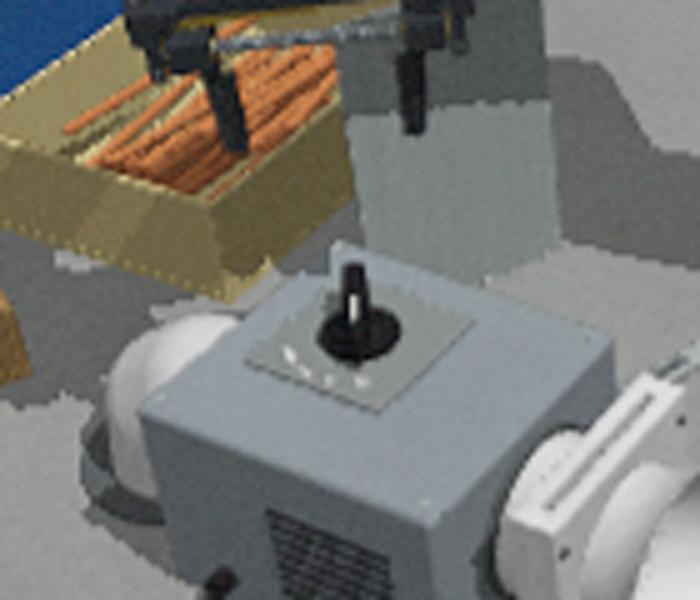

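The dial is untouched, bar at (355,290), under the open fingers. Descending and gripping.

Request:
arm_command --steps '[[[-1,0,0,-2,-0.02],[-1,0,0,-3,0],[-1,0,0,-3,0],[-1,0,0,-3,0],[-1,0,0,-1.5,0],[-1,0,0,-1,0],[-1,0,0,0,0],[-1,0,0,0,0]]]'

```text
clock: 17.08
ee_pos: [0.6338, -0.2142, 0.1684]
tool_rot: [0.906, 0.423, 0.0, 0.0]
force: [-0.2, 0.8, -0.2]
width: 1.001
```

Request:
arm_command --steps '[[[1,0,0,0,0],[1,0,0,0,0],[1,0,0,0,0],[1,0,0,0,0],[1,0,0,0,0],[1,0,0,0,0],[1,0,0,0,0],[1,0,0,0,0],[1,0,0,0,0],[1,0,0,0,0],[1,0,0,0,0],[1,0,0,0,0]]]' --newtons 40

```text
clock: 18.08
ee_pos: [0.6327, -0.2136, 0.1678]
tool_rot: [0.906, 0.422, -0.001, -0.001]
force: [-3.8, 3.6, 1.8]
width: 0.156
```

Request:
arm_command --steps '[[[1,0,0,0,0],[1,0,0,0,0],[1,-0.05,0.05,0,0],[1,0,0,0,0],[1,0,0,0,0]]]' --newtons 50

```text
clock: 18.5
ee_pos: [0.6327, -0.2135, 0.1679]
tool_rot: [0.906, 0.422, -0.0, -0.0]
force: [-3.6, 1.9, 2.7]
width: 0.149
```

Request:
arm_command --steps '[[[1,0,0,0,-0.08],[1,0,0,0,-0.08],[1,0,0,0,-0.08],[1,0,0,0,-0.08],[1,0,0,0,-0.08],[1,0,0,0,-0.08],[1,0,0,0,-0.08],[1,0,0,0,-0.08],[1,0,0,0,0]]]'

```text
clock: 19.25
ee_pos: [0.6326, -0.2133, 0.1678]
tool_rot: [0.993, 0.114, -0.0, -0.0]
force: [-3.7, 2.9, 2.6]
width: 0.151
```

```bash
python3 f.py
```

```text
19.25 [ 0.6326 -0.2133  0.1678] 0.15087551440741376 jaw deg -76.88202327678343 [-0.5028  0.4463  1.4152  0.0002  1.2814  0.839 ] [-3.7073  2.926   2.5869] [ 0.5259  0.9692 -0.1216]
dial_grip 0.59 [247.8, 227.5] [0.6306 0.0065 0.178 ]
dial_grip 0.48 [196.5, 199.0] [ 0.6385 -0.204   0.178 ]
dial_nose 0.47 [187.6, 206.4] [ 0.6797 -0.1965  0.178 ]
116 ((637.398681640625, -207.55120849609375), (42.218833923339844, 60.4457893371582), 67.2049789428711)
195 196
```

Request:
arm_command --steps '[[[1,0,0,0,-0.08],[1,0,0,0,-0.08],[1,0,0,0,-0.08],[1,0,0,0,-0.08],[1,0,0,0,-0.08],[1,0,0,0,-0.08],[1,0,0,0,-0.08],[1,0,0,0,-0.08],[1,0,0,0,-0.08],[1,0,0,0,0],[1,0,0,0,0],[1,0,0,0,0]]]'

```text
clock: 20.4
ee_pos: [0.6326, -0.2132, 0.1678]
tool_rot: [0.971, -0.24, -0.001, -0.0]
force: [-3.3, 2.7, 3.6]
width: 0.156
```

```bash
python3 f.py
```

```text
20.4 [ 0.6326 -0.2132  0.1678] 0.1559791687721747 jaw deg -117.818983938654 [-0.5027  0.4463  1.4153  0.0005  1.2814  1.5535] [-3.2867  2.7244  3.5932] [ 0.7841  0.9915 -0.082 ]
dial_grip 0.53 [198.5, 197.1] [ 0.6282 -0.2066  0.178 ]
dial_nose 0.54 [179.6, 203.5] [ 0.6864 -0.2257  0.178 ]
20 ((652.2747192382812, -210.4722900390625), (12.674046516418457, 51.94173049926758), 29.651906967163086)
195 196
```

View pics/z9.png

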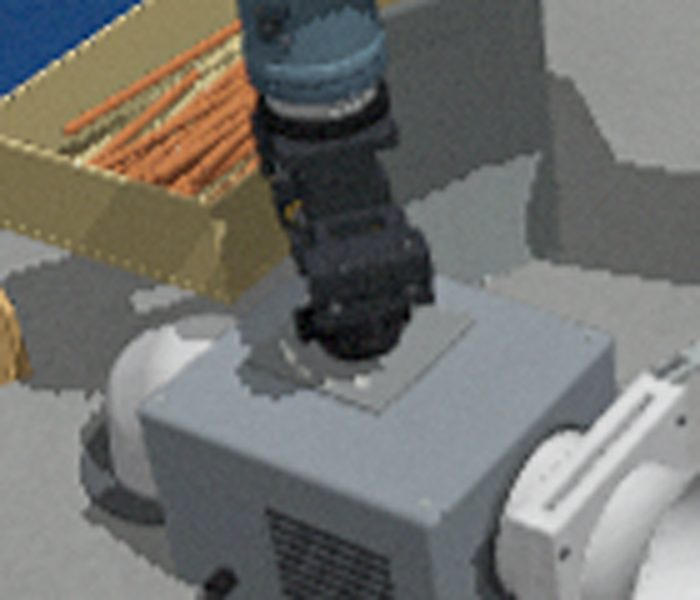

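Run:
```python
from h import *
np.set_printoptions(precision=1,suppress=True)
for a in (.88,1.2,1.32,1.4):
    t=np.radians(50.3)-a
    print(a,[ (proj("scene",np.array([.634+.038*np.cos(t),-.2135+.038*np.sin(t),z]))-[125,136])*5 for z in (.165,.178,.1905)])
im,d=imaging.get_image("top");P=cloud("top",d)
m=(np.hypot(P[...,0]-.634,P[...,1]+.2135)<.048)&(P[...,2]>.164)&(P[...,2]<.2)
print(m.sum());Q=P[m]*1000;print(Q[::max(1,len(Q)//25)])
```

```text
0.88 [array([307.6, 351.2]), array([304.6, 334.4]), array([301.7, 318.1])]
1.2 [array([297.5, 341.7]), array([294.5, 325. ]), array([291.5, 308.7])]
1.32 [array([295.2, 337.6]), array([292.2, 320.9]), array([289.2, 304.6])]
1.4 [array([294.2, 334.7]), array([291.2, 318. ]), array([288.2, 301.8])]
0
[]
```

Run:
```python
from h import *
im=cv2.imread("pics/s2.png").max(2)
for v in range(194,208): print(v,(v-136)*5,im[v,178:206])
t0=np.radians(50.3)
def poly(a):
    t=t0-a;c=np.array([.634,-.2135]);e=np.array([np.cos(t),np.sin(t)]);n=np.array([-e[1],e[0]]);pts=[]
    for s,w in((.031,.007),(.031,-.007),(.038,.002),(.038,-.002),(-.031,.007),(-.031,-.007)):
        for z in(.161,.1905): pts.append(proj("scene",np.array([*(c+e*s+n*w),z])))
    return np.array(pts)
for a in(.88,1.2,1.32,1.4):
    h=cv2.convexHull(poly(a).astype(np.float32))[:,0]
    m=np.zeros((420,560),np.uint8);cv2.fillConvexPoly(m,(h*16).astype(int),1,shift=4)
    print(a,[(v,np.nonzero(m[v])[0].min()) for v in range(194,208) if m[v].any()])
```

```text
194 290 [ 97  97 100 103 107 104 107 106  86  43  45  31  41  35  43  44  47  41
  36  33  35  39  33  32  35  32  26  44]
195 295 [ 95 104 105 104 109 109 108 104 114  54  44  34  33  43  36  33  34  31
  30  17  31  30  34  38  43  33  39  40]
196 300 [100 106 108 108 105 107 107 113  87  44  34  32  32  53  49  35  28  39
  41  38  40  39  45  46  48  39  45  44]
197 305 [105 101 104 105 106  98  80  71  40  27  30  21  34  73  94  52  34  39
  45  44  47  37  36  47  38  50  38  39]
198 310 [103 103 109 107 111  78  42  18   2   5  29  35  45  61  72  47  44  44
  38  36  43  43  48  46  37  27  29  28]
199 315 [106 107 104 106 103  76  32  18   5  27  39  34  38  48  36  42  35  38
  44  38  37  45  41  31  32  24  26  21]
200 320 [105 103 106 103  97  91  36  21  11  21  42  43  43  46  35  40  40  43
  35  39  25  43  39  33  16  26  25  49]
201 325 [107 108 101  93  95  96  43   4  21  20  29  34  39  31  28  27  22  23
  28  24  28  34  44  32  21  35  35  63]
202 330 [109 104  99  93  94  99  54  28  23  13  19  18  27  21  16  20  25  21
  26  29  24  29  44  32  31  41  3
[... 1065 characters left out ...]
(183)), (200, np.int64(184)), (201, np.int64(184)), (202, np.int64(184)), (203, np.int64(184)), (204, np.int64(184)), (205, np.int64(184)), (206, np.int64(185))]
1.32 [(194, np.int64(188)), (195, np.int64(185)), (196, np.int64(184)), (197, np.int64(183)), (198, np.int64(183)), (199, np.int64(183)), (200, np.int64(183)), (201, np.int64(183)), (202, np.int64(184)), (203, np.int64(184)), (204, np.int64(184)), (205, np.int64(184))]
1.4 [(194, np.int64(186)), (195, np.int64(184)), (196, np.int64(183)), (197, np.int64(183)), (198, np.int64(183)), (199, np.int64(183)), (200, np.int64(183)), (201, np.int64(183)), (202, np.int64(184)), (203, np.int64(184)), (204, np.int64(184)), (205, np.int64(185))]
```

The nose silhouette matches a dial angle of about 1.3 rad and rules out 0.88. I'll hold, then hand in.

Request:
arm_command --steps '[[[1,0,0,0,0],[1,0,0,0,0],[1,0,0,0,0],[1,0,0,0,0],[1,0,0,0,0],[1,0,0,0,0],[1,0,0,0,0],[1,0,0,0,0],[1,0,0,0,0],[1,0,0,0,0],[1,0,0,0,0],[1,0,0,0,0]]]'

```text
clock: 21.6
ee_pos: [0.6326, -0.2132, 0.1678]
tool_rot: [0.971, -0.24, -0.001, -0.0]
force: [-3.9, 2.5, 2.3]
width: 0.152
```

Request:
arm_command --steps '[[[1,0,0,0,0],[1,0,0,0,0],[1,0,0,0,0],[1,0,0,0,0],[1,0,0,0,0],[1,0,0,0,0],[1,0,0,0,0],[1,0,0,0,0],[1,0,0,0,0],[1,0,0,0,0],[1,0,0,0,0],[1,0,0,0,0]]]'

```text
clock: 22.6
ee_pos: [0.6327, -0.2132, 0.1678]
tool_rot: [0.971, -0.24, -0.001, -0.0]
force: [-4.5, 3.8, 2.6]
width: 0.154
```

```bash
python3 e.py | grep -E "^[0-9]|scene (tray|blade 0.9)"
python3 - <<'E'
from rig import r
print(r.hand_in())
E
```

```text
22.6 [ 0.6327 -0.2132  0.1678] 0.15414073985232743
scene tray ((500.27569580078125, 316.1004638671875), (290.5562744140625, 218.13711547851562), 12.42187786102295)
the job is handed in; nothing more can be done
None
```

I drew the blade straight up out of the damper by its hem and set it down on the tray floor. I let go and tipped it against the tray's -y wall. I then gripped the fan switch, turned it clockwise by 1.36 rad (tool rotation), held it there for over 2 s, and handed the job in at about 23 s still gripping it.

**Blade:** After release its lower edge slid, so it lies leaning about 60° from vertical. Its middle was about 5 cm above the bench and inside the walls. That was measured once, right after letting go. My last blade check before handing in gave no result, since the filtered output listed only the tray, so I did not confirm it again. The arm had not gone near it since.

**Tray:** It was within about 2 mm of where it started.

**Switch:** The dial angle can't be read directly. The outline of its nose matched about 1.3 rad and did not fit the second click. The jaws were still closed on the bar, about 13.6 mm apart. The measured wrist twist was only about 0.08 N m, slightly under the stated holding torque, and I had no zero reading to compare it with. The top camera couldn't see the switch.

**Wrench, tape roll and flaring bar:** I never went near them, but I did not re-measure where they lie.

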